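Turn the seed-dressing drum over once and lock it again

TASK

Turn over the batch in the seed-dressing drum: lift the locking bolt over its bump and draw it, turn the drum slowly by its crank through one full turn so that the white hatch is uppermost again, then lift the bolt back over the bump and shoot it fully home into the disc's notch, dropped down flat. Leave the things standing round the machine where they are.

Things in the scene. Friction and masses are not known exactly. Their poses are not given: they have to be found in the camera images.
- stand: Fixed blue steel stand of the drum machine, 300 (x) x 305 (y) mm. Origin: on the bench under the middle of the drum. x points away from the robot's side, y along the drum's axis towards the bolt end, z up. 'Machine' coordinates in the other entries are in this frame, in mm. Black cell trays, 100 tall with seedlings to 180, lie further out at both sides of the bench.
- axle (a point): Middle of the drum's axis, 185 mm above the stand's origin. The axis is level, along the stand's y.
- shell: The green drum, 200 mm diameter, 200 mm long, with a white hatch in its side. Origin on the axle; it turns with the disc and crank. Do not push on it: it is turned by the crank.
- drum (a joint): Turning angle of drum, disc and crank (rad), unlimited, counts whole turns; about 0 at the start, hatch uppermost. Positive: the top of the drum moves towards the stand's x+ (away from the robot). Stiff bearings: it stays where it is left and needs about 6 to 8 N at the crank grip.
- hatch (a point): Centre of the white hatch's lid (98 x 108 mm), 105 mm from the axle; straight above the axle when the joint drum is at a whole number of turns.
- notch (a point): Middle of the open notch, 26 mm wide, in the rim of the steel index disc (machine y 108 to 114, radius 90), in line with the hatch, 75 mm from the axle. The bolt's tongue is 18 mm wide with a round nose, so the drum must be within about 3 degrees of hatch-up for it to enter; the nose centres the drum a little.
- grip_mid (a point): Middle of the crank's red grip: 28 mm diameter, 108 long, level along the stand's y (machine y -280 to -172), spinning freely. It circles the axle at radius 65: at joint drum = a it is at machine x = -65 cos a, z = 185 + 65 sin a. The crank arm is at y -158 to -168. Hold it from above, fingers closing along the stand's x, hand upright all the way round.
- bolt (a joint): Slide of the locking bolt along the stand's y (m): 0 fully home (tongue in the notch), grows as it is drawn outwards (y+), stop at 0.045. A foot under the bar cannot pass the bump unless the bar is lifted over 12 mm. Home, the foot has 3 mm play; drawn, it stands beyond the bump from 0.027 on. The tongue is clear of the disc from 0.015. Drag about 1.5 N.
- bolt_lift (a joint): Height of the bolt bar above its rest (m): 0 dropped flat, stop at 0.020. It falls under its own weight (0.35 to 0.55 kg) when let go; standing on top of the bump it reads 0.012.
- bolt_handle (a point): Middle of the red sleeve (16 mm diameter, 56 mm long, level along the stand's y) on the bolt's hoop handle; at rest 305 mm above the bench and 40 mm above the bar; machine y 255 with the bolt home. Take it from above, fingers closing along the stand's x.
- sprayer: White pump-up pressure sprayer with green head and pump handle on top, 106 mm diameter, 328 mm tall, standing near the machine. Origin: centre of its base. Bystander.
- pots: Stack of black nursery pots, 98 mm diameter, 191 mm tall. Origin: centre of its base. Bystander.
- seedtin: Yellow seed tin with red lid, 97 mm diameter, 146 mm tall. Origin: centre of its base. Bystander.
- trowel: Hand trowel lying on the bench, about 300 mm long, 62 mm wide, wooden handle 30 mm thick. Origin under its middle, x towards the blade. Bystander.
- bump (a point): Top of the fixed yellow bump, 12 mm high, 12 long (machine y 161 to 173), on a steel base plate (top at z 243, x -33 to 33, y 118 to 228). On either side of it stands a keeper strap over the bolt bar, 42 wide, top at z 292, at y 137 and 213.

How it is judged (in metres and radians):
On the way, in this order (a step that is already met when the one before it is completed fails the run):
1. the bolt is drawn past the bump and dropped again (value of joint bolt above 0.024 m and value of joint bolt_lift below 0.004 m), for 0.2 s.
2. the drum has made one full turn, hatch uppermost again, the bolt still drawn ((value of joint drum between 6.193 and 6.373 rad or value of joint drum between -6.373 and -6.193 rad) and value of joint bolt above 0.024 m), for 0.2 s.
At the end, for the whole second after the job is handed in: Bolt fully home (within 6 mm) and dropped flat (within 4 mm); drum one full turn from its start, either way, within 5 degrees, hatch uppermost and still; sprayer, pots, tin and trowel within 30 mm of where they began (value of joint bolt below 0.006 m and value of joint bolt_lift below 0.004 m and (value of joint drum between 6.193 and 6.373 rad or value of joint drum between -6.373 and -6.193 rad) and angular speed of shell below 0.05 rad/s and distance of each of sprayer, pots, seedtin, trowel from where it was at the start of the episode below 0.03 m); the robot touches nothing.
It fails at once if sprayer, pots, tin or trowel pushed more than 30 mm or knocked over (distance of any of sprayer, pots, seedtin, trowel from where it was at the start of the episode above 0.03 m or angle between any of sprayer, pots, seedtin's own z axis and vertical above 0.35 rad).
It fails at once if the drum whirled (over 5 rad/s) (velocity of joint drum above 5 rad/s or velocity of joint drum below -5 rad/s).
It fails at once if the drum's shell pushed directly (over 4 N) (contact force between any of the fingers, the arm and shell above 4 N).
It also fails if it takes over 72 s, if anything falls off the work surface, if the arm or the gripper's body presses on something with over 40 N, if the wrist force passes 120 N, or if a joint passes its speed limit or range.

ROBOT

A 6-joint arm with a two-finger parallel gripper is mounted at the origin on the work surface. World frame = base frame: x ahead of the robot, y to its left, z up, the work surface at z = 0. Lengths are in mm, angles in rad, forces in N, time in s.
With the tool pointing down it reaches from about 300 to 825 mm from the base axis. Payload 5.4 kg.
Tool frame: the origin (TCP) lies at the very end of the fingers, on their centre line; the grasp point (between the pads) lies 19 mm behind it (grip_depth is the z of the grasp point in the tool frame, in mm); z points along the fingers, y is the line along which they close (so a half turn about z gives the same grasp; the last joint's range is limited). The gripper opens to 92 mm and grips with 3 to 60 N. Pads are 20 mm wide; open, the fingers measure 128 mm over their backs; the gripper's body (75 mm by 189 mm) begins 69 mm behind the grasp point.
Start: joints at [-1.396, 0.158, 1.597, -0, 1.386, -0.21], TCP at [215.815, -532.944, 188.801] pointing down, gripper open.
Joint ranges: [-2.91, 2.91], [-0.94, 2.29], [0.18, 2.7], [-1.29, 4.43], [0.17, 2.64], [-3, 3]. Speed limits (rad/s): [2.57, 2.57, 3.14, 3.14, 3.14, 3.14].

INTERFACE

Orientations are given as a 3x3 rotation matrix whose columns are the frame's x, y, z axes.
In Python, from rig import * gives the robot as it stands. The module is installed in compiled form; this text tells all that it offers.
- The arm moves only by the tool arm_command, never from a script. Its argument "targets" is a list that holds one entry, the list of rows, each a list of 7 numbers: the turn, a rotation vector about the tool's x, y, z in rad, then the shift along the tool's x, y, z in mm, then the closure, from 0 (fully open) to 1 (shut). In form: [[[ax, ay, az, dx, dy, dz, fingers], ...]]. A call has 1 to 10 rows; each row is the pose to reach, as a shift and turn from the pose commanded when the call began, along the tool's axes at that moment; what a row does not reach only later rows make up. A row lasts 1/12 s, in which the tool goes at most 41.7 mm and 7.16 degrees, less where a joint would pass 70% of its speed; a pose out of reach is approached as far as the arm can. A call with a gripper value outside its range is refused whole. The fingers move at their own pace and stop on an object; "newtons" is the grip in N (left out, the last holds). Time passes only in rows, so rows that repeat a pose let the fingers close. It gives the time, the measured TCP pose, the force, the opening and the grip force at its end, in the units of the state.
- read_state(): the state, without advancing time (a new reading comes with each control period).
- capture(name): name is "scene" or "top" or "wrist"; returns the picture (384x512x3 uint8, blue, green, red); there is no depth.
- camera_model(name): a dict with "fx", "fy", "cx", "cy" (pixels), "k1" (the pictures are not rectified: a ray, as slopes to the right and down, at radius r is drawn at 1 + k1 r^2 times it, then the intrinsics apply), "eye" and "attitude" of the camera in the world. Camera axes: x right, y up, looking along -z (the intrinsics and any distortion apply to the point x, -y, -z); pixel columns grow to the right and rows downward; lengths in mm; the calibration is good to about 2 mm. A picture is of the moment at which its call begins: read the wrist's pose just before it. camera_model takes no time and is no camera call; for the wrist camera it gives the pose at the moment of the call.
- hand_in(): hands the job in; it is judged then, once.
The state is a dict: "time_s": time; "joints": joint angles; "joint_vel": joint speeds; "joint_efforts": joint torques, N m; "tcp_pos": TCP position; "tcp_rot": TCP orientation; "ft_force": force on the tool from outside, world axes, zero at the start; "wrist_torque": the same for the moment, N m; "finger_gap": opening from 0.0 (shut) to 1.0 (fully open); "finger_force": force on a finger pad.
Only numpy, scipy, OpenCV 4.12 (cv2) and the standard library are available. Lean on these libraries where they do the work, as an engineer would, in place of code of your own. Each camera call takes 0.05 s, during which the arm holds its last target. There are 200 camera calls.

## Working session

There is one attempt and no reset: what is moved stays moved. The work goes in short steps, Python scripts to look and compute and a tool call to move; the robot and the scene stay as the last step left them, time stands still between calls to the robot, and variables do not carry over. Pictures are saved under pics/ and viewed, at most 10 in all, crops included, and the job is handed in when it is done.

Besides the shell and the picture viewer there is one more tool, called after ">>>" as name(argument=value, ...) on one line, values as JSON. arm_command: Moves the arm, as the interface text tells. Its arguments: {"type":"object","properties":{"targets":{"type":"array"},"newtons":{"type":"number"}},"required":["targets"]}

```bash
mkdir -p pics
python3 - <<'E'
from rig import *
import cv2,numpy as np
s=read_state();print(s['tcp_pos'],np.round(s['tcp_rot'],3).tolist(),s['time_s'])
a=capture("scene");b=capture("top")
cv2.imwrite("pics/scene.png",cv2.resize(a,(800,600)));cv2.imwrite("pics/top.png",cv2.resize(b,(800,600)))
for n in("scene","top","wrist"):
    m=camera_model(n);print(n,{k:np.round(v,3).tolist() for k,v in m.items()})
E
```

```text
[ 215.68765025 -532.29780492  187.83054382] [[0.927, 0.375, -0.0], [0.375, -0.927, 0.002], [0.0, -0.002, -1.0]] 0.0
scene {'fx': 440.633, 'fy': 440.633, 'cx': 250.685, 'cy': 197.185, 'k1': -0.063, 'eye': [1164.901, 747.63, 816.578], 'attitude': [[-0.798, -0.336, 0.5], [0.603, -0.447, 0.661], [0.002, 0.829, 0.56]]}
top {'fx': 366.371, 'fy': 366.371, 'cx': 251.774, 'cy': 191.877, 'k1': -0.022, 'eye': [407.099, 4.121, 1419.468], 'attitude': [[-0.022, 0.987, -0.162], [-1.0, -0.021, 0.008], [0.004, 0.162, 0.987]]}
wrist {'fx': 326.755, 'fy': 326.755, 'cx': 254.229, 'cy': 193.878, 'k1': -0.081, 'eye': [276.852, -507.748, 383.346], 'attitude': [[0.376, 0.901, 0.218], [-0.927, 0.366, 0.087], [-0.001, -0.235, 0.972]]}
```

View pics/scene.png

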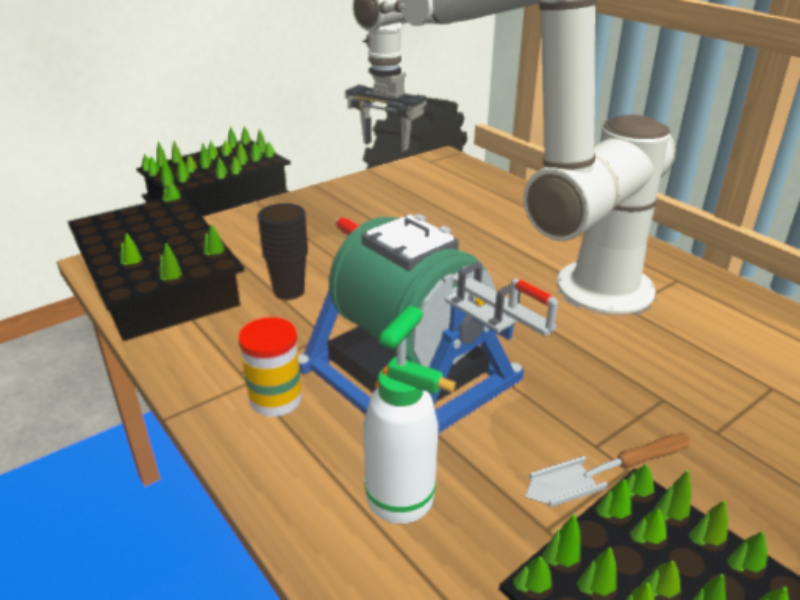

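View pics/top.png

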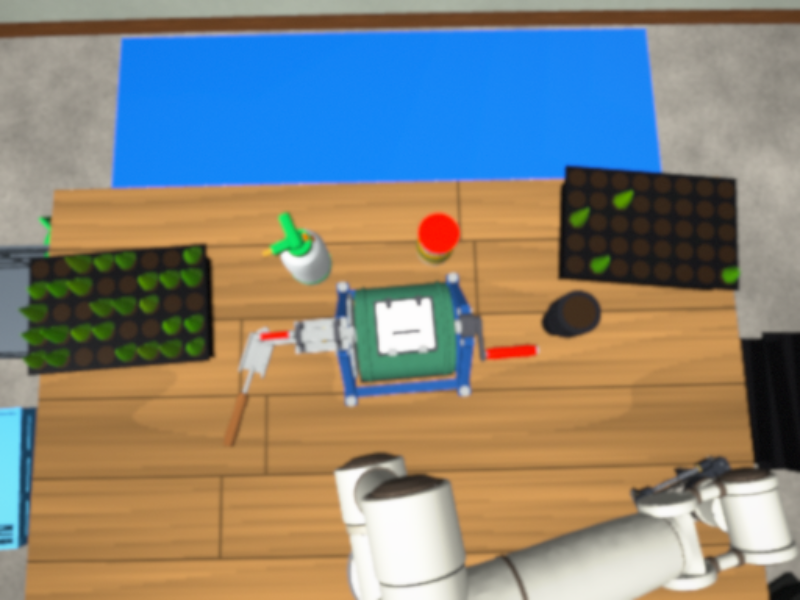

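The top view shows the crank grip at about (487..537, 352), the bolt handle at (262..288, 335), the hatch at (405, 326), the sprayer at (305, 260), and the pots at (572, 315). The stand's yaw is a few degrees.

```bash
cat > h.py <<'E'
from rig import *
import cv2,numpy as np
def ray(cam,uv,z,m=None):
    m=m or camera_model(cam)
    K=np.array([[m['fx'],0,m['cx']],[0,m['fy'],m['cy']],[0,0,1.]])
    p=cv2.undistortPoints(np.array([[uv]],float),K,np.array([m['k1'],0,0,0,0.]))[0,0]
    d=np.array(m['attitude'])@[p[0],-p[1],-1]; e=np.array(m['eye'])
    return e+d*(z-e[2])/d[2]
def reds(im):
    h=cv2.cvtColor(im,cv2.COLOR_BGR2HSV)
    k=(((h[...,0]<5)|(h[...,0]>175))&(h[...,1]>180)&(h[...,2]>90)).astype(np.uint8)
    n,l,st,c=cv2.connectedComponentsWithStats(k)
    return [(c[i],st[i]) for i in range(1,n) if st[i][4]>15]
E
python3 - <<'E'
from h import *
im=capture("top")
for c,st in reds(im):print(c.round(1),st)
R={}
for c,st in reds(im):
    u=c[0]
    if u<200:H=ray("top",c,309)
    elif u>300:G=ray("top",c,191)
print("H",H,"G",G)
v=H-G; th=np.arctan2(v[1],v[0])-np.arctan2(481,65)
print("yaw",th,np.linalg.norm(v[:2]),np.hypot(481,65))
R=np.array([[np.cos(th),-np.sin(th)],[np.sin(th),np.cos(th)]])
print("O",G[:2]-R@[-65,-226],H[:2]-R@[0,255])
s=1/1.5625
print("feet",[ray("top",np.array(p)*s,15)[:2].round() for p in((343,287),(453,278),(464,391),(350,400))])
print("hatch",ray("top",np.array((405,326))*s,290))
print("sprayer head",ray("top",np.array((295,236))*s,310),"pots",ray("top",np.array((577,313))*s,191), "tin",ray("top",np.array((438,233))*s,146))
E
```

```text
[280.4 149.4] [269 138  25  24 459]
[175.5 214.3] [168 212  16   5  47]
[327.2 224.8] [312 221  31   8 180]
H [524.73788633 229.10400276 309.        ] G [ 490.89047997 -255.83662754  191.        ]
yaw 0.06463744269314131 486.1204190636275 485.3720222674562
O [541.15685018 -26.11006829] [541.20895927 -25.36348781]
feet [array([672., 118.]), array([ 689., -157.]), array([ 409., -173.]), array([394., 104.])]
hatch [538.79598159 -26.45234337 290.        ]
sprayer head [722.1861624  189.58076343 310.        ] pots [ 570.63631427 -403.80825659  191.        ] tin [ 769.00573064 -111.65472863  146.        ]
```

>>> arm_command(targets=[[[0,0,-1.25,572,-590,-212,0],[0,0,-1.25,572,-590,-212,0],[0,0,-1.25,572,-590,-212,0],[0,0,-1.25,572,-590,-212,0],[0,0,-1.25,572,-590,-212,0],[0,0,-1.25,572,-590,-212,0],[0,0,-1.25,572,-590,-212,0],[0,0,-1.25,572,-590,-212,0],[0,0,-1.25,572,-590,-212,0],[0,0,-1.25,572,-590,-212,0]]], newtons=25)

```text
time_s: 0.98
tcp_pos: [367.5, -157.1, 293.3]
tcp_rot: [[-0.07, 0.998, 0.0], [0.998, 0.07, -0.0], [-0.0, 0.0, -1.0]]
ft_force: [0.8, 0.2, 0.4]
finger_gap: 0.997
finger_force: 0.0
```

>>> arm_command(targets=[[[0,0,0,100,0,-80,0],[0,0,0,100,0,-80,0],[0,0,0,100,0,-80,0],[0,0,0,374,184,-80,0],[0,0,0,374,184,-80,0],[0,0,0,374,184,-80,0],[0,0,0,374,184,-80,0],[0,0,0,374,184,-80,0],[0,0,0,374,184,-80,0],[0,0,0,374,184,-80,0]]])

```text
time_s: 1.82
tcp_pos: [507.3, 193.3, 372.3]
tcp_rot: [[-0.065, 0.998, -0.0], [0.998, 0.065, -0.0], [-0.0, -0.0, -1.0]]
ft_force: [0.8, -1.0, 1.9]
finger_gap: 0.999
finger_force: 0.0
```

>>> arm_command(targets=[[[0,0,0,38,16,0,0],[0,0,0,38,16,0,0],[0,0,0,38,16,0,0]]])

```text
time_s: 2.07
tcp_pos: [520.2, 231.5, 371.0]
tcp_rot: [[-0.067, 0.998, -0.003], [0.998, 0.067, -0.001], [-0.001, -0.003, -1.0]]
ft_force: [-0.9, -0.2, -0.0]
finger_gap: 1.002
finger_force: 0.0
```

Run:
```python
from h import *
s=read_state();print(s['tcp_pos']); m=camera_model("wrist")
im=capture("wrist");cv2.imwrite("pics/w1.png",cv2.resize(im,(768,576)))
for c,st in reds(im):print(c.round(1),st,ray("wrist",c,309,m))
```

```text
[520.2492827  231.5090871  370.95149171]
[260.9 200.4] [ 253  169   17   65 1051] [525.93166772 229.95975278 309.        ]
```

View pics/w1.png

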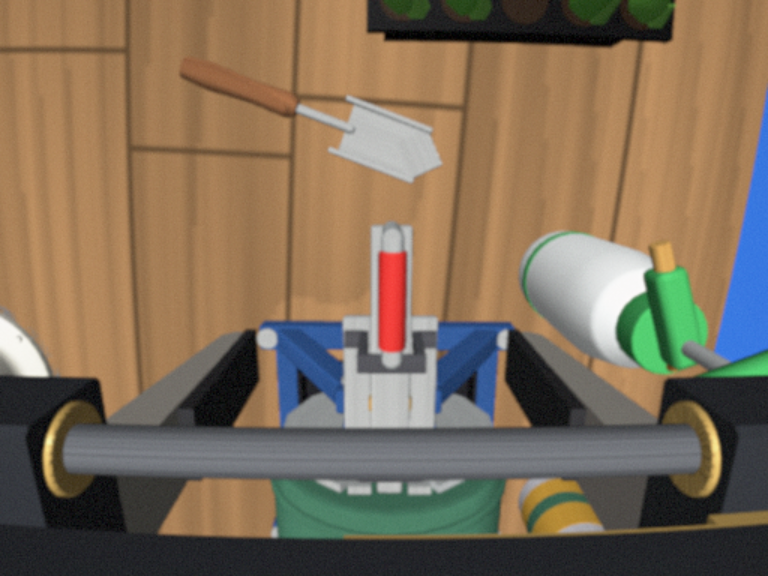

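Wrist view: the red sleeve is centred at (391, 300) in the enlarged picture, aligned with the fingers. The sprayer is well to the right and clear of the fingers.

>>> arm_command(targets=[[[0,0,0,-2,5.5,40,0],[0,0,0,-2,5.5,70,0.3],[0,0,0,-2,5.5,85,0.5],[0,0,0,-2,5.5,85,1],[0,0,0,-2,5.5,85,1],[0,0,0,-2,5.5,85,1],[0,0,0,-2,5.5,85,1],[0,0,0,-2,5.5,85,1],[0,0,0,-2,5.5,85,1],[0,0,0,-2,5.5,85,1]]], newtons=30)

```text
time_s: 2.95
tcp_pos: [526.4, 228.4, 288.4]
tcp_rot: [[-0.064, 0.998, 0.001], [0.998, 0.064, 0.0], [0.0, 0.001, -1.0]]
ft_force: [-0.1, 0.5, 0.9]
finger_gap: 0.365
finger_force: 0.0
```

>>> arm_command(targets=[[[0,0,0,0,0,0,1],[0,0,0,0,0,0,1],[0,0,0,0,0,0,1],[0,0,0,0,0,0,1],[0,0,0,0,0,0,1]]])

```text
time_s: 3.37
tcp_pos: [526.0, 228.3, 287.6]
tcp_rot: [[-0.064, 0.998, -0.0], [0.998, 0.064, -0.0], [-0.0, -0.0, -1.0]]
ft_force: [0.8, -0.6, 0.0]
finger_gap: 0.012
finger_force: 0.0
```

Run:
```python
from h import *
s=read_state();print(s['tcp_pos'],s['finger_gap'],s['finger_force'])
im=capture("wrist");b=capture("scene")[140:240,230:400]
cv2.imwrite("pics/w2.png",np.vstack([cv2.resize(im,(400,300)),cv2.resize(b,(400,235),interpolation=cv2.INTER_CUBIC)]))
```

```text
[526.02746263 228.30425852 287.59999353] 0.01170915249732158 0.0
```

View pics/w2.png

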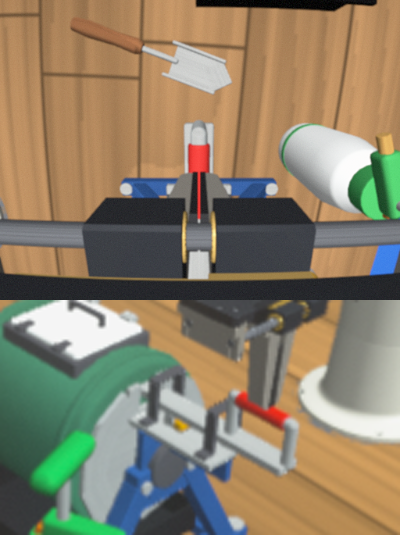

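The wrist crop shows the fingers shut, with the sleeve still visible behind and below them. The grasp missed, so I'll triangulate the sleeve's height.

```bash
cat >> h.py <<'E'
def proj(m,P):
    A=np.array(m['attitude']);c=A.T@(np.array(P,float)-m['eye']);x,y=c[0]/-c[2],-c[1]/-c[2];d=1+m['k1']*(x*x+y*y)
    return np.array([m['cx']+m['fx']*x*d,m['cy']+m['fy']*y*d])
E
python3 - <<'E'
from h import *
s=read_state();m=camera_model("wrist");print("eye",m['eye'],s['tcp_pos'])
im=capture("wrist");sc=capture("scene")
for c,st in reds(im):print("w",c.round(1),st)
for c,st in reds(sc):print("s",c.round(1),st)
ms=camera_model("scene")
print("tcp in wrist",proj(m,s['tcp_pos']),"scene",proj(ms,s['tcp_pos']))
a=np.array([-.0646,.9979])
for z in(280,305):
  for e in(-28,0,28):
    p=[*(np.array([525,229.3])+a*e),z]
    print(z,e,"w",proj(m,p).round(1),"s",proj(ms,p).round(1))
a=cv2.resize(im[150:300,170:340],(680,600),interpolation=cv2.INTER_CUBIC);cv2.imwrite("pics/w3.png",a)
b=cv2.resize(sc[140:240,280:380],(600,600),interpolation=cv2.INTER_CUBIC);cv2.imwrite("pics/s3.png",b)
E
```

```text
eye [522.46285589 293.87816865 483.00562264] [526.04835873 228.30698374 287.59650395]
w [254.  203.1] [242 185  25  36 829]
s [221.5 143.5] [216 140  13   9  70]
s [341.3 186.8] [331 180  21  14  88]
s [171.  215.7] [153 203  37  26 714]
tcp in wrist [253.57257602 222.51552789] scene [340.3854224  193.11234122]
280 -28 w [252.2 257. ] s [330.9 190.7]
280 0 w [252.1 217.2] s [340.7 196. ]
280 28 w [252.  174.8] s [350.8 201.5]
305 -28 w [251.9 274.5] s [332.1 181.2]
305 0 w [251.8 230.4] s [342.  186.4]
305 28 w [251.7 182.8] s [352.3 191.8]
```

View pics/s3.png

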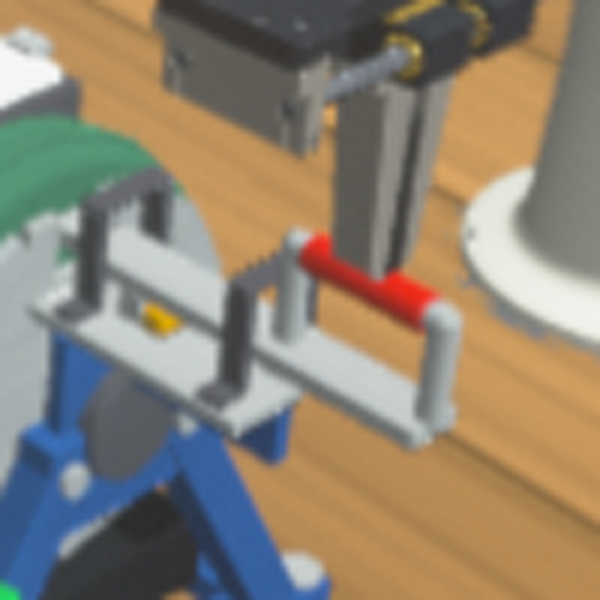

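View pics/w3.png

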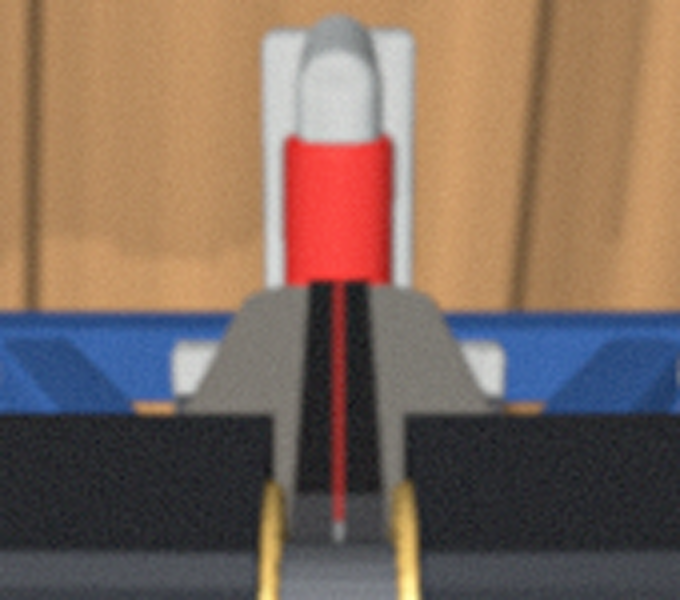

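The scene and wrist crops both put the sleeve at z 305. The fingertips sit on top of it, so they are really about 30 mm above the reported TCP. I'll open and go deeper.

>>> arm_command(targets=[[[0,0,0,0,0,-5,0.4],[0,0,0,0,0,-5,0.4],[0,0,0,0,0,-5,0.4],[0,0,0,0,0,-5,0.4],[0,0,0,0,0,-5,0.4],[0,0,0,0,0,-5,0.4],[0,0,0,0,0,-5,0.4],[0,0,0,0,0,10,0.4],[0,0,0,0,0,22,0.4],[0,0,0,0,0,30,0.4]]])

```text
time_s: 4.4
tcp_pos: [525.3, 228.2, 255.8]
tcp_rot: [[-0.064, 0.998, -0.002], [0.998, 0.064, -0.0], [-0.0, -0.002, -1.0]]
ft_force: [0.5, 0.4, 0.1]
finger_gap: 0.599
finger_force: 0.0
```

>>> arm_command(targets=[[[0,0,0,0,0,0,1],[0,0,0,0,0,0,1],[0,0,0,0,0,0,1],[0,0,0,0,0,0,1],[0,0,0,0,0,0,1],[0,0,0,0,0,0,1],[0,0,0,0,0,0,1],[0,0,0,0,0,0,1]]])

```text
time_s: 5.07
tcp_pos: [526.1, 228.3, 258.2]
tcp_rot: [[-0.064, 0.998, 0.0], [0.998, 0.064, 0.0], [0.0, 0.0, -1.0]]
ft_force: [-1.1, -0.3, 1.9]
finger_gap: 0.166
finger_force: 30.0
```

>>> arm_command(targets=[[[0,0,0,0,0,-8,1],[0,0,0,0,0,-16,1],[0,0,0,0,0,-16.5,1],[0,0,0,0,0,-16.5,1]]])

```text
time_s: 5.4
tcp_pos: [526.0, 228.3, 274.5]
tcp_rot: [[-0.064, 0.998, -0.0], [0.998, 0.064, -0.0], [-0.0, -0.0, -1.0]]
ft_force: [0.2, 0.0, -3.8]
finger_gap: 0.166
finger_force: 30.0
```

>>> arm_command(targets=[[[0,0,0,8,0,0,1],[0,0,0,16,0,0,1],[0,0,0,24,0,0,1],[0,0,0,32,0,0,1],[0,0,0,38,0,0,1],[0,0,0,38,0,0,1],[0,0,0,38,0,0,1]]])

```text
time_s: 5.98
tcp_pos: [523.5, 267.4, 274.2]
tcp_rot: [[-0.065, 0.998, 0.0], [0.998, 0.065, 0.001], [0.001, 0.0, -1.0]]
ft_force: [1.8, 1.5, -4.2]
finger_gap: 0.166
finger_force: 30.0
```

>>> arm_command(targets=[[[0,0,0,0,0,8,1],[0,0,0,0,0,16,1],[0,0,0,0,0,17,1],[0,0,0,0,0,17,1]]])

```text
time_s: 6.32
tcp_pos: [523.7, 266.3, 257.6]
tcp_rot: [[-0.064, 0.998, 0.001], [0.998, 0.064, 0.001], [0.001, 0.001, -1.0]]
ft_force: [-1.7, 1.4, 1.6]
finger_gap: 0.163
finger_force: 30.0
```

>>> arm_command(targets=[[[0,0,0,0,0,0,0.3],[0,0,0,0,0,0,0.3],[0,0,0,0,0,0,0.3],[0,0,0,0,0,0,0.3],[0,0,0,0,0,-40,0.3],[0,0,0,0,0,-80,0.2],[0,0,0,0,0,-120,0],[0,0,0,-40,0,-120,0],[0,0,0,-80,-2,-120,0],[0,0,0,-120,-2,-120,0]]])

```text
time_s: 7.15
tcp_pos: [529.5, 145.4, 378.3]
tcp_rot: [[-0.066, 0.998, 0.002], [0.998, 0.066, -0.0], [-0.0, 0.002, -1.0]]
ft_force: [0.2, -0.2, -1.4]
finger_gap: 0.865
finger_force: 0.0
```

>>> arm_command(targets=[[[0,0,0,-397,-65,0,0],[0,0,0,-397,-65,0,0],[0,0,0,-397,-65,0,0],[0,0,0,-397,-65,0,0],[0,0,0,-397,-65,0,0],[0,0,0,-397,-65,0,0],[0,0,0,-397,-65,0,0],[0,0,0,-397,-65,0,0],[0,0,0,-397,-65,0,0],[0,0,0,-397,-65,0,0]]])

```text
time_s: 7.98
tcp_pos: [488.7, -257.7, 376.7]
tcp_rot: [[-0.061, 0.998, -0.001], [0.998, 0.061, -0.001], [-0.001, -0.001, -1.0]]
ft_force: [0.7, 1.5, 0.3]
finger_gap: 0.996
finger_force: 0.0
```

>>> arm_command(targets=[[[0,0,0,0,0,40,0],[0,0,0,0,0,80,0],[0,0,0,0,0,90,0],[0,0,0,0,0,90,0]]])

```text
time_s: 8.32
tcp_pos: [488.0, -252.7, 283.3]
tcp_rot: [[-0.064, 0.998, -0.006], [0.998, 0.064, 0.005], [0.005, -0.006, -1.0]]
ft_force: [0.4, 0.3, 0.6]
finger_gap: 1.002
finger_force: 0.0
```

Run:
```python
from h import *
s=read_state();print(s['tcp_pos'],np.round(s['tcp_rot'],3).tolist(),s['finger_gap']); m=camera_model("wrist")
im=capture("wrist");cv2.imwrite("pics/w4.png",im)
for c,st in reds(im):print(c.round(1),st,ray("wrist",c,197,m))
b=capture("top")
for c,st in reds(b):print("top",c.round(1),ray("top",c,191),ray("top",c,309))
```

```text
[ 488.01703345 -252.68467672  283.28558899] [[-0.064, 0.998, -0.006], [0.998, 0.064, 0.005], [0.005, -0.006, -1.0]] 1.0023305788918384
[501.4  69.7] [ 487   29   25   81 1432] [ 693.6762719  -130.66322903  197.        ]
[258.4 192.3] [ 244  135   30  116 3042] [ 491.52448887 -252.82369757  197.        ]
top [280.5 149.4] [ 755.37490118 -108.24432503  191.        ] [721.92142466 -97.45111002 309.        ]
top [162.4 215.4] [534.5240116  297.12826632 191.        ] [522.28428069 268.98357601 309.        ]
top [316.8 225.5] [ 489.44267305 -220.79847523  191.        ] [ 481.53321243 -199.19391545  309.        ]
```

View pics/w4.png

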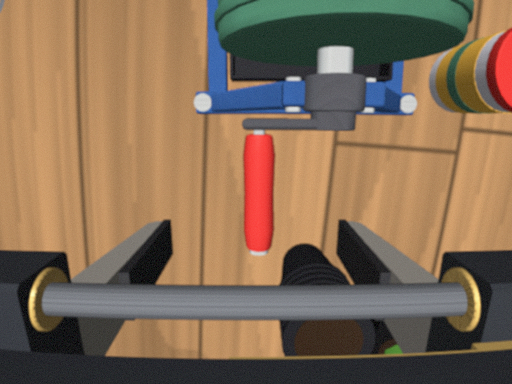

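Wrist view: the grip is centred at (258, 192), lying between the fingers. The pots are below it at (330, 320), clear of the fingers.

>>> arm_command(targets=[[[0,0,0,-1,3.5,40,0.2],[0,0,0,-1,3.5,80,0.3],[0,0,0,-1,3.5,110,0.3],[0,0,0,-1,3.5,130,0.3],[0,0,0,-1,3.5,145,0.3],[0,0,0,-1,3.5,145,0.3],[0,0,0,-1,3.5,145,1],[0,0,0,-1,3.5,145,1],[0,0,0,-1,3.5,145,1],[0,0,0,-1,3.5,145,1]]], newtons=35)

```text
time_s: 9.25
tcp_pos: [494.5, -255.6, 144.3]
tcp_rot: [[-0.064, 0.998, 0.003], [0.998, 0.064, -0.002], [-0.002, 0.003, -1.0]]
ft_force: [-1.2, 0.1, 0.1]
finger_gap: 0.433
finger_force: 0.0
```

>>> arm_command(targets=[[[0,0,0,0,0,0,1],[0,0,0,0,0,0,1],[0,0,0,0,0,0,1],[0,0,0,0,0,0,1]]])

```text
time_s: 9.58
tcp_pos: [491.6, -255.3, 142.3]
tcp_rot: [[-0.064, 0.998, -0.004], [0.998, 0.064, -0.001], [-0.0, -0.004, -1.0]]
ft_force: [-7.3, -1.1, 3.2]
finger_gap: 0.291
finger_force: 35.0
```

>>> arm_command(targets=[[[0,0,0,0,-1.5,-6.8,1],[0,0,0,0,-0.5,-13.5,1],[0,0,0,0,1,-20.1,1],[0,0,0,0,3.6,-26.4,1],[0,0,0,0,6.7,-32.5,1],[0,0,0,0,10.4,-38.2,1],[0,0,0,0,14.7,-43.5,1],[0,0,0,0,19.5,-48.3,1],[0,0,0,0,24.8,-52.6,1],[0,0,0,0,30.5,-56.3,1]]], newtons=40)

```text
time_s: 10.42
tcp_pos: [522.3, -253.2, 197.9]
tcp_rot: [[-0.064, 0.998, -0.005], [0.998, 0.064, -0.0], [0.0, -0.005, -1.0]]
ft_force: [-3.4, -5.4, -7.9]
finger_gap: 0.285
finger_force: 40.0
```

>>> arm_command(targets=[[[0,0,0,0,6.1,-3.1,1],[0,0,0,0,12.4,-5.5,1],[0,0,0,0,19,-7.3,1],[0,0,0,0,25.7,-8.3,1],[0,0,0,0,32.5,-8.7,1],[0,0,0,0,39.3,-8.3,1],[0,0,0,0,46,-7.3,1],[0,0,0,0,52.6,-5.5,1],[0,0,0,0,58.9,-3.1,1],[0,0,0,0,65,0,1]]])

```text
time_s: 11.25
tcp_pos: [587.4, -249.2, 199.6]
tcp_rot: [[-0.064, 0.998, -0.004], [0.998, 0.064, -0.001], [-0.001, -0.004, -1.0]]
ft_force: [-6.8, -2.4, 1.5]
finger_gap: 0.29
finger_force: 40.0
```

Tracking well.

>>> arm_command(targets=[[[0,0,0,0,5.7,3.7,1],[0,0,0,0,11,8,1],[0,0,0,0,15.8,12.8,1],[0,0,0,0,20.1,18.1,1],[0,0,0,0,23.8,23.8,1],[0,0,0,0,26.9,29.9,1],[0,0,0,0,29.3,36.2,1],[0,0,0,0,31.1,42.8,1],[0,0,0,0,32.1,49.5,1],[0,0,0,0,32.5,56.3,1]]])

```text
time_s: 12.08
tcp_pos: [621.4, -247.1, 144.4]
tcp_rot: [[-0.064, 0.998, 0.0], [0.998, 0.064, -0.001], [-0.001, 0.0, -1.0]]
ft_force: [-4.7, -1.6, 5.8]
finger_gap: 0.292
finger_force: 40.0
```

>>> arm_command(targets=[[[0,0,0,0,-0.4,6.8,1],[0,0,0,0,-1.4,13.5,1],[0,0,0,0,-3.2,20.1,1],[0,0,0,0,-5.6,26.4,1],[0,0,0,0,-8.7,32.5,1],[0,0,0,0,-12.4,38.2,1],[0,0,0,0,-16.7,43.5,1],[0,0,0,0,-21.5,48.3,1],[0,0,0,0,-26.8,52.6,1],[0,0,0,0,-32.5,56.3,1]]])

```text
time_s: 12.92
tcp_pos: [591.5, -249.0, 87.6]
tcp_rot: [[-0.064, 0.998, 0.007], [0.998, 0.064, -0.002], [-0.002, 0.007, -1.0]]
ft_force: [6.2, -0.9, 1.2]
finger_gap: 0.291
finger_force: 40.0
```

>>> arm_command(targets=[[[0,0,0,0,-6.1,3.1,1],[0,0,0,0,-12.4,5.5,1],[0,0,0,0,-19,7.3,1],[0,0,0,0,-25.7,8.3,1],[0,0,0,0,-32.5,8.7,1],[0,0,0,0,-39.3,8.3,1],[0,0,0,0,-46,7.3,1],[0,0,0,0,-52.6,5.5,1],[0,0,0,0,-58.9,3.1,1],[0,0,0,0,-65,0,1]]])

```text
time_s: 13.75
tcp_pos: [524.7, -253.2, 85.9]
tcp_rot: [[-0.064, 0.998, 0.003], [0.998, 0.064, -0.001], [-0.001, 0.003, -1.0]]
ft_force: [6.5, -2.8, -5.0]
finger_gap: 0.288
finger_force: 40.0
```

>>> arm_command(targets=[[[0,0,0,0,-5.7,-3.7,1],[0,0,0,0,-11,-8,1],[0,0,0,0,-15.8,-12.8,1],[0,0,0,0,-20.1,-18.1,1],[0,0,0,0,-23.8,-23.8,1],[0,0,0,0,-26.9,-29.9,1],[0,0,0,0,-29.3,-36.2,1],[0,0,0,0,-31.1,-42.8,1],[0,0,0,0,-32.1,-49.5,1],[0,0,0,0,-32.5,-56.3,1]]])

```text
time_s: 14.58
tcp_pos: [491.6, -255.3, 141.7]
tcp_rot: [[-0.064, 0.998, 0.001], [0.998, 0.064, -0.001], [-0.001, 0.001, -1.0]]
ft_force: [5.2, -3.9, -7.8]
finger_gap: 0.289
finger_force: 40.0
```

>>> arm_command(targets=[[[0,0,0,0,0,-0.5,1],[0,0,0,0,0,-0.5,1],[0,0,0,0,0,-0.5,1]]])

```text
time_s: 14.83
tcp_pos: [491.7, -255.3, 143.5]
tcp_rot: [[-0.064, 0.998, 0.001], [0.998, 0.064, -0.001], [-0.001, 0.001, -1.0]]
ft_force: [-1.1, -1.5, 4.1]
finger_gap: 0.285
finger_force: 40.0
```

>>> arm_command(targets=[[[0,0,0,0,0,0,0.3],[0,0,0,0,0,0,0.3],[0,0,0,0,0,0,0.3],[0,0,0,0,0,0,0.3],[0,0,0,0,0,-40,0.3],[0,0,0,0,0,-80,0.2],[0,0,0,0,0,-120,0],[0,0,0,0,0,-140,0],[0,0,0,0,0,-140,0]]])

```text
time_s: 15.58
tcp_pos: [493.6, -256.5, 289.0]
tcp_rot: [[-0.064, 0.998, 0.008], [0.998, 0.064, -0.007], [-0.007, 0.008, -1.0]]
ft_force: [0.4, -0.1, 0.4]
finger_gap: 0.919
finger_force: 0.0
```

Run:
```python
from h import *
s=read_state();print(s['tcp_pos']); m=camera_model("wrist")
im=capture("wrist")
for c,st in reds(im):print(c.round(1),st,ray("wrist",c,197,m))
b=capture("scene"); cv2.imwrite("pics/s5.png",b)
b=b[130:180,225:300]
a=cv2.resize(cv2.imread("pics/scene.png"),(512,384),interpolation=cv2.INTER_AREA)[130:180,225:300]
cv2.imwrite("pics/cmp.png",np.vstack([cv2.resize(x,(450,300),interpolation=cv2.INTER_CUBIC) for x in(a,b)]))
f=lambda x:np.float32(cv2.cvtColor(x,cv2.COLOR_BGR2GRAY))
print(cv2.phaseCorrelate(f(a),f(b),cv2.createHanningWindow((75,50),cv2.CV_32F)))
ms=camera_model("scene");th=.0646
for q in(0,.05):
    X=105*np.sin(q);print(proj(ms,[541+X*np.cos(th),-26+X*np.sin(th),185+105*np.cos(q)]))
```

```text
[ 493.60174437 -256.48918947  289.0352    ]
[497.1  64.1] [ 477   19   35   89 2291] [ 700.72914305 -129.70749786  197.        ]
[251.1 185.1] [ 237  128   29  115 2984] [ 491.52955585 -252.78299995  197.        ]
((0.06419960943268421, 0.12835065442429183), 0.9718209897359212)
[262.66937537 150.08308631]
[261.13058147 150.76304162]
```

View pics/cmp.png

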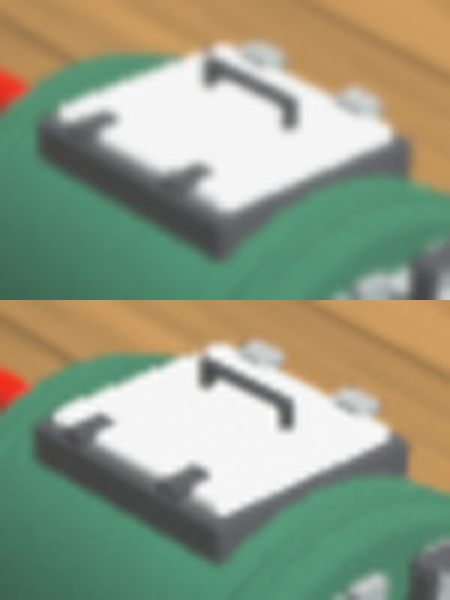

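The hatch is uppermost again, about +0.02 rad past its start (lid shifted about 0.7 px), which is well inside the notch tolerance. Back to the bolt.

>>> arm_command(targets=[[[0,0,0,0,0,-40,0],[0,0,0,0,0,-80,0],[0,0,0,100,10,-90,0],[0,0,0,520,63.5,-90,0],[0,0,0,520,63.5,-90,0],[0,0,0,520,63.5,-90,0],[0,0,0,520,63.5,-90,0],[0,0,0,520,63.5,-90,0],[0,0,0,520,63.5,-90,0],[0,0,0,520,63.5,-90,0]]])

```text
time_s: 16.52
tcp_pos: [509.0, 79.8, 367.5]
tcp_rot: [[-0.064, 0.998, -0.005], [0.998, 0.064, 0.0], [0.001, -0.005, -1.0]]
ft_force: [0.8, -0.7, -0.6]
finger_gap: 1.003
finger_force: 0.0
```

>>> arm_command(targets=[[[0,0,0,185,26.5,0,0],[0,0,0,185,26.5,0,0],[0,0,0,185,26.5,0,0],[0,0,0,185,26.5,0,0],[0,0,0,185,26.5,0,0],[0,0,0,185,26.5,0,0.2],[0,0,0,185,26.5,0,0.3],[0,0,0,185,26.5,0,0.3]]])

```text
time_s: 17.18
tcp_pos: [524.4, 263.0, 368.6]
tcp_rot: [[-0.063, 0.998, -0.003], [0.998, 0.063, -0.001], [-0.001, -0.003, -1.0]]
ft_force: [-0.3, 0.3, -1.1]
finger_gap: 0.804
finger_force: 0.0
```

Run:
```python
from h import *
s=read_state();print(s['tcp_pos'],s['finger_gap']); m=camera_model("wrist")
im=capture("wrist")
for c,st in reds(im):print(c.round(1),st,ray("wrist",c,309,m))
```

```text
[524.41061399 262.98363894 368.57678257] 0.8036276759626111
[253.6 193. ] [ 246  161   17   66 1049] [523.80359276 267.74031226 309.        ]
```

>>> arm_command(targets=[[[0,0,0,4,-0.5,38,0.3],[0,0,0,4,-0.5,70,0.3],[0,0,0,4,-0.5,95,0.3],[0,0,0,4,-0.5,110,0.3],[0,0,0,4,-0.5,110,0.3],[0,0,0,4,-0.5,110,1],[0,0,0,4,-0.5,110,1],[0,0,0,4,-0.5,110,1],[0,0,0,4,-0.5,110,1],[0,0,0,4,-0.5,110,1]]], newtons=30)

```text
time_s: 18.07
tcp_pos: [524.7, 268.0, 261.6]
tcp_rot: [[-0.064, 0.998, 0.002], [0.998, 0.064, 0.001], [0.0, 0.002, -1.0]]
ft_force: [-0.0, 0.1, 0.6]
finger_gap: 0.358
finger_force: 0.0
```

>>> arm_command(targets=[[[0,0,0,0,0,0,1],[0,0,0,0,0,0,1],[0,0,0,0,0,0,1],[0,0,0,0,0,0,1]]])

```text
time_s: 18.4
tcp_pos: [523.5, 268.0, 260.5]
tcp_rot: [[-0.064, 0.998, -0.001], [0.998, 0.064, -0.0], [-0.0, -0.001, -1.0]]
ft_force: [-3.0, -0.5, 2.9]
finger_gap: 0.159
finger_force: 30.0
```

>>> arm_command(targets=[[[0,0,0,0,0,-8,1],[0,0,0,0,0,-16,1],[0,0,0,0,0,-16.5,1],[0,0,0,0,0,-16.5,1]]])

```text
time_s: 18.73
tcp_pos: [523.5, 267.9, 277.0]
tcp_rot: [[-0.064, 0.998, -0.001], [0.998, 0.064, -0.0], [-0.0, -0.001, -1.0]]
ft_force: [-3.0, 0.1, -3.2]
finger_gap: 0.165
finger_force: 30.0
```

>>> arm_command(targets=[[[0,0,0,-7,0,0,1],[0,0,0,-14,0,0,1],[0,0,0,-20,0,0,1],[0,0,0,-26,0,0,1],[0,0,0,-31,0,0,1],[0,0,0,-35,0,0,1],[0,0,0,-38,0,0,1],[0,0,0,-39.5,0,0,1],[0,0,0,-39.5,0,0,1],[0,0,0,-39.5,0,0,1]]])

```text
time_s: 19.57
tcp_pos: [526.0, 228.9, 276.7]
tcp_rot: [[-0.064, 0.998, -0.001], [0.998, 0.064, 0.001], [0.002, -0.001, -1.0]]
ft_force: [-5.9, 3.5, -4.2]
finger_gap: 0.163
finger_force: 30.0
```

>>> arm_command(targets=[[[0,0,0,-0.5,0,8,1],[0,0,0,-0.5,0,16,1],[0,0,0,-0.5,0,17,1],[0,0,0,-0.5,0,17,1]]])

```text
time_s: 19.9
tcp_pos: [526.1, 228.8, 260.3]
tcp_rot: [[-0.065, 0.998, -0.001], [0.998, 0.065, 0.002], [0.002, -0.0, -1.0]]
ft_force: [-6.5, 4.3, -1.9]
finger_gap: 0.164
finger_force: 30.0
```

>>> arm_command(targets=[[[0,0,0,0,0,0,0.3],[0,0,0,0,0,0,0.3],[0,0,0,0,0,0,0.3],[0,0,0,0,0,0,0.3],[0,0,0,0,0,-40,0.3],[0,0,0,0,0,-80,0.2],[0,0,0,0,0,-115,0],[0,0,0,0,0,-115,0],[0,0,0,0,0,-115,0],[0,0,0,0,0,-115,0]]])

```text
time_s: 20.73
tcp_pos: [526.8, 227.8, 374.4]
tcp_rot: [[-0.064, 0.998, 0.0], [0.998, 0.064, -0.0], [-0.0, 0.0, -1.0]]
ft_force: [-0.5, 0.5, -0.5]
finger_gap: 0.867
finger_force: 0.0
```

Run:
```python
from h import *
s=read_state();print(s['time_s'],s['tcp_pos'],s['finger_gap']); m=camera_model("wrist")
im=capture("wrist")
for c,st in reds(im):print(c.round(1),st,ray("wrist",c,309,m))
b=capture("scene")
for c,st in reds(b):print("s",c.round(1),st)
a=cv2.resize(cv2.imread("pics/scene.png"),(512,384),interpolation=cv2.INTER_AREA)
for c,st in reds(a):print("s0",c.round(1),st)
cv2.imwrite("pics/cmp2.png",np.vstack([cv2.resize(x[130:220,225:365],(466,300),interpolation=cv2.INTER_CUBIC) for x in(a,b)]))
```

```text
20.7333 [526.81891823 227.75610296 374.38432691] 0.8667438031130403
[253.3 195.8] [ 245  165   17   64 1009] [526.33880095 228.82954961 309.        ]
s [221.5 143.1] [216 139  13   9  71]
s [340.2 185.7] [330 179  21  14 113]
s [170.9 215.7] [153 203  37  26 712]
s0 [221.6 143.4] [217 140  12   8  62]
s0 [340.8 186. ] [331 180  21  14 108]
s0 [171.1 215.6] [154 204  35  24 694]
```

View pics/cmp2.png

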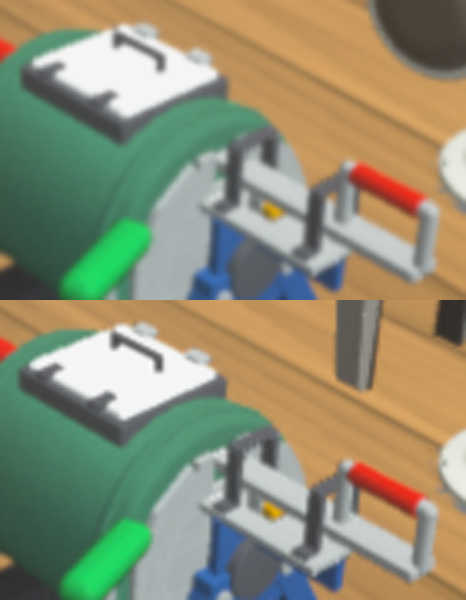

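The before and after views match: the bolt is home and flat, with the sleeve at (340, 186) in both, and the hatch is up.

```bash
python3 -c "
from rig import *
print(hand_in())"
```

```text
the job is handed in; nothing more can be done
None
```

I drew the bolt, turned the drum one full turn until the hatch was uppermost again, and shot the bolt home flat in the notch, then handed in at about 21 s. The camera views before and after match, but `hand_in()` returned no verdict.

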